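# Hold the twine roll in its strap cradle

## Task

Take the taller, slimmer of the two twine rolls by its upper half, draw it straight up off its spindle, and press it upright into the V-shaped steel cradle on the oak end board, the middle of the roll level with the middle of the cradle. Be my third hand: keep pushing it squarely into the cradle with a steady force of about 10 N, never ramming it, so that I can swing the strap round its lower half and turn the latch; the program finishes while you are still holding and pressing the roll. Leave both spindles and everything else on the shelf standing where they are.

Things in the scene. Friction and masses are not known exactly. Their poses are not given: they have to be found in the camera images.
- roll_center (a point): centre (on the axis, half-way up) of the roll to be held: a rigid hollow cylinder of wound natural twine on a card tube, 62 mm in diameter, 70 mm tall, about 0.16 kg, bore 25 mm; its z axis is the roll's axis. It starts standing on the 12 mm foot of its spindle with the rod through its bore (a loose fit), so its centre is 47 mm above the shelf and its top 6 mm below the rod's end
- roll: the same roll; origin at the centre of its underside, z up along its axis
- spindle: the spindle that carries the roll: loose, 1.1 kg, a round steel foot 104 mm in diameter and 12 mm thick with an upright steel rod 12 mm in diameter whose domed end is 88 mm above the shelf; origin at the centre of the underside of the foot, z up
- cradle: V-shaped folded-steel cradle with rubber faces, fixed to the end board. Origin: where the roll's centre belongs when seated, 90 mm above the shelf; x is level and points squarely into the V (the direction to push), z up. V faces: 56 mm tall (+-28 mm), 30 degrees off the board, self-centring, stiff (give under 1 mm at 20 N), spanning x 23 to 36 mm and y +-23 mm; no ledge below
- spindle_b: the other spindle, like the first; it carries the flat roll and stays put; origin at the centre of the underside of its foot
- flat_roll: bystander: the wide, flat twine roll on the other spindle, 92 mm in diameter, 34 mm tall; origin at the centre of its underside
- bottle: bystander: glass spice bottle with a black twist cap, 44 mm in diameter, 100 mm tall; origin at the centre of its underside
- cup: bystander: open aluminium cup, 72 mm across the rim, 85 mm tall; origin at the centre of its underside
- pot_lid: bystander: steel pot lid lying flat, 180 mm in diameter, 45 mm tall with its knob; origin at the centre of its underside
- ladle: bystander: wooden ladle lying down, bowl 68 mm across at the origin, handle 250 mm long along its -x, up to 37 mm tall
- strainer: bystander: yellow plastic strainer, 130 mm across, 50 mm tall, flat handle reaching 162 mm from the centre along its -x; origin at the centre of its underside
- end_board: fixed oak board that carries the cradle, 230 mm long, 20 mm thick, top 130 mm above the shelf; origin on the shelf right below the cradle's origin, axes as the cradle's; its face is at x = 47 mm. On it, both 11 to 34 mm below the cradle's origin and at x above 3 mm: the open strap (steel band, y 28 to 155 mm) and the latch knob (y -33 to -65 mm)
There are look-alikes about, which are no part of the job. Leave any purple or yellow look-alike of the roll alone.

How it is judged:
By the outcome, as a careful person would: the job done as asked, in the order asked, and still so for the second after the job is handed in, while the arm keeps its last pose, push and grip.
It also fails if it takes over 58 s, if anything falls off the work surface, if the arm or the gripper's body presses on something with over 40 N, if the wrist force passes 120 N, or if a joint passes its speed limit or range.

## Robot

A 7-joint arm with a two-finger parallel gripper is mounted at the origin on the work surface. World frame = base frame: x ahead of the robot, y to its left, z up, the work surface at z = 0. Lengths are in m, angles in degrees, forces in N, time in s.
With the tool pointing down it reaches from about 0.4 to 0.85 m from the base axis. Payload 6.9 kg.
Tool frame: the origin (TCP) lies midway between the tips of the shut fingers; the grasp point (between the pads) lies 19 mm behind it; y points along the fingers, z is the direction in which the jaws open and shut, and the axes are right-handed (so a half turn about y gives the same grasp; the last joint's range is limited). The gripper opens to 85 mm and grips with 20 to 120 N. Pads are 22 mm wide; open, the fingers measure 114 mm over their backs; the gripper's body (76 mm by 85 mm) begins 54 mm behind the grasp point. The pads swing forward as they close: fully open they stand 13 mm farther back than shut.
Start: joints at [73.138, 29.078, -13.613, 85.955, 7.202, 65.827, -8.869], TCP at [0.243, -0.576, 0.231] pointing down, gripper open.
Joint ranges: [-176.47, 176.47], [-13.61, 117.27], [-81.72, 77.17], [0.22, 143.17], [-87.28, 267.28], [10, 112.55], [-165.47, 165.47]. Speed limits (degrees/s): [136.94, 136.94, 180, 180, 180, 180, 180].

## Interface

Orientations are given as a 3x3 rotation matrix whose columns are the frame's x, y, z axes.
In Python, from station import manip, imaging, models gives the robot as it stands. The module is installed in compiled form; this text tells all that it offers.
- The arm moves only by the tool step_arm, never from a script. Its argument "series" is a list of rows, each a list of 3 entries, a list of its own where there are three numbers: the closure, from 0 (fully open) to 1 (shut), then the shift along the world's x, y, z in cm, then the turn about the world's z in rad. A call has 1 to 8 rows; each row is the pose to reach, as a shift and turn from the pose measured when the call began; what a row does not reach only later rows make up. A row lasts 1/8 s, in which the tool goes at most 62.5 mm and 10.7 degrees, less where a joint would pass 70% of its speed; a pose out of reach is approached as far as the arm can. A call with a gripper value outside its range is refused whole. The fingers move at their own pace and stop on an object; "newtons" is the grip in N (left out, the last holds). Time passes only in rows, so rows that repeat a pose let the fingers close. It gives the time, the measured TCP pose, the force and the opening at its end, in the units of the state.
- manip.read_state(): the state, without advancing time (a new reading comes with each control period).
- imaging.get_image(name): name is "scene" or "side" or "wrist"; returns the picture (480x640x3 uint8, red, green, blue); there is no depth.
- imaging.camera_model(name): a dict with "K" (3x3 intrinsics, pixels), "dist" ([k1, k2, p1, p2, k3] as OpenCV has them; the pictures are not rectified), "extrinsics" (4x4, takes a point from world to camera coordinates); the wrist camera has in their place "T_tool_cam" (4x4, takes a point from camera to tool coordinates, whose origin is the TCP and whose axes are the tool frame's). Camera axes: x right, y up, looking along -z (the intrinsics and any distortion apply to the point x, -y, -z); pixel columns grow to the right and rows downward; lengths in m; the calibration is good to about 2 mm. A picture is of the moment at which its call begins: read the wrist's pose just before it. camera_model takes no time and is no camera call.
- manip.close_job(): hands the job in, once; it reports no verdict.
Trained networks look in the newest picture that a camera, given by its name, has taken for a name from the list of things; names that differ only in an ending like _2 or _b are one class to them, and where a whole thing is asked for, a point or a joint stands for the part that bears it (a point fixed in the world has none). Each returns a list of dicts, best first, with "score" (0 to 1); they miss things now and then, are a little off and sometimes report something else, mostly with a low value. They report only what shows in the picture. A call takes as long as a camera call. They do not tell look-alikes from the thing itself.
- models.masks_of(query, camera): "pixels" (480x640 bool, what is visible of it) and "xy" ([column, row] in pixels, amid what is visible of it).
The state is a dict: "time_s": time; "joint_pos": joint angles; "qd": joint speeds; "tau": joint torques, N m; "tcp_pos": TCP position; "tool_rot": TCP orientation; "wrist_force": force on the tool from outside, world axes, zero at the start; "wrist_torque": the same for the moment, N m; "width": finger opening in m.
Only numpy, scipy, OpenCV 4.12 (cv2) and the standard library are available. Lean on these libraries where they do the work, as an engineer would, in place of code of your own. Each camera call takes 0.05 s, during which the arm holds its last target.

## Working session

There is one attempt and no reset: what is moved stays moved. The work goes in short steps, Python scripts to look and compute and a tool call to move; the robot and the scene stay as the last step left them, time stands still between calls to the robot, and variables do not carry over. Pictures are saved under pics/ and viewed, and the job is handed in when it is done.

Besides the shell and the picture viewer there is one more tool, called by a JSON object that holds its "method" and its "body". step_arm: Moves the arm, as the interface text tells. Its arguments: {"type":"object","properties":{"series":{"type":"array","items":{"type":"array"}},"newtons":{"type":"number"}},"required":["series"]}

```bash
mkdir -p pics; cat > h.py <<'E'
import numpy as np, cv2
from station import manip, imaging, models
def grab(n,f):
    im=imaging.get_image(n); cv2.imwrite('pics/'+f,im[:,:,::-1]); return im
E
python3 - <<'E'
from h import *
s=manip.read_state(); print({k:np.round(v,3).tolist() for k,v in s.items()})
for n in("scene","side","wrist"):
    grab(n,n+'0.png'); m=imaging.camera_model(n); print(n,{k:np.round(v,4).tolist() for k,v in m.items()})
E
```

```text
{'time_s': 0.0, 'joint_pos': [73.138, 29.125, -13.608, 86.01, 7.202, 65.83, -8.868], 'qd': [0.023, 0.013, 0.114, 0.052, -0.068, -0.045, -0.051], 'tau': [-0.001, -62.06, -2.187, -24.966, 0.013, 0.012, -0.0], 'tcp_pos': [0.243, -0.575, 0.23], 'tool_rot': [[-0.921, -0.001, 0.389], [-0.389, 0.002, -0.921], [0.0, -1.0, -0.002]], 'wrist_force': [-0.685, -0.274, -0.352], 'wrist_torque': [0.03, -0.009, -0.029], 'width': 0.086}
scene {'K': [[501.8486, 0.0, 314.8142], [0.0, 501.8486, 234.718], [0.0, 0.0, 1.0]], 'dist': [0.0346, 0.0, 0.0, 0.0, 0.0], 'extrinsics': [[0.8174, 0.5758, -0.0168, -0.4093], [-0.4151, 0.6091, 0.6758, 0.218], [0.3994, -0.5455, 0.7369, -1.4505], [0.0, 0.0, 0.0, 1.0]]}
side {'K': [[557.9174, 0.0, 322.3331], [0.0, 557.9174, 233.532], [0.0, 0.0, 1.0]], 'dist': [-0.1432, 0.0, 0.0, 0.0, 0.0], 'extrinsics': [[0.9782, -0.207, 0.015, -0.5807], [0.1503, 0.7564, 0.6366, -0.0862], [-0.1431, -0.6204, 0.7711, -1.1094], [0.0, 0.0, 0.0, 1.0]]}
wrist {'K': [[359.5964, 0.0, 320.561], [0.0, 359.5964, 234.1834], [0.0, 0.0, 1.0]], 'dist': [0.0111, 0.0, 0.0, 0.0, 0.0], 'T_tool_cam': [[0.0007, -0.9534, -0.3019, -0.0763], [0.0002, 0.3019, -0.9534, -0.1422], [1.0, 0.0006, 0.0004, 0.0002], [0.0, 0.0, 0.0, 1.0]]}
```

View pics/scene0.png

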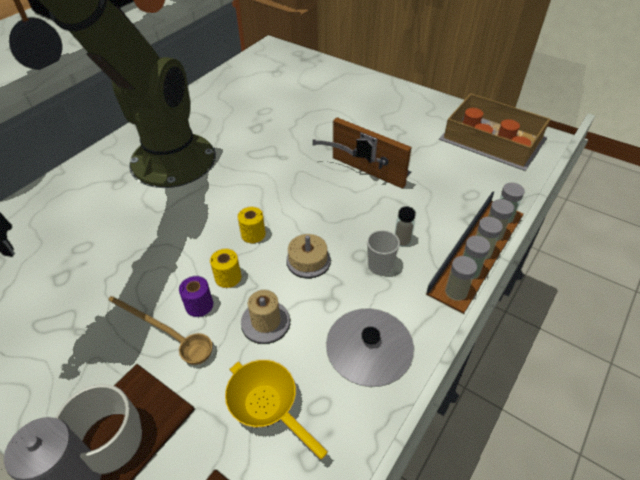

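View pics/side0.png

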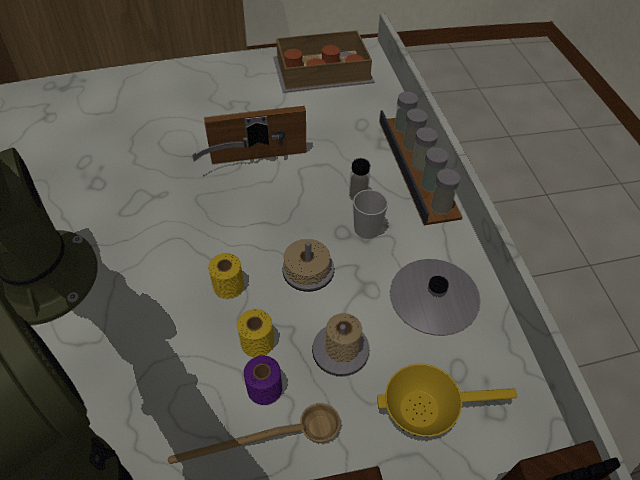

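View pics/wrist0.png

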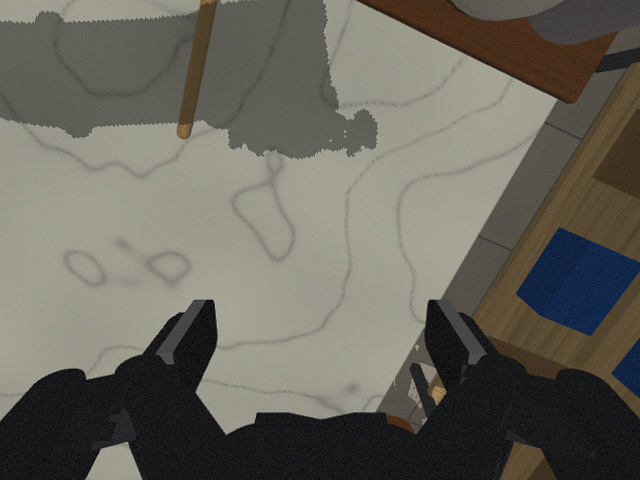

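```bash
cat > m.py <<'E'
from h import *
ov={}
for cam in("scene","side"):
    im=imaging.get_image(cam).copy()
    for q in("roll","spindle","cradle","end_board"):
        for i,r in enumerate(models.masks_of(q,cam)[:6]):
            p=r["pixels"]; print(cam,q,i,round(r["score"],2),np.round(r["xy"],1).tolist(),int(p.sum()))
            np.save(f'{cam}_{q}_{i}.npy',p)
            c=[(255,0,0),(0,255,0),(0,0,255),(255,0,255)][("roll","spindle","cradle","end_board").index(q)]
            cs,_=cv2.findContours(p.astype(np.uint8),0,1); cv2.drawContours(im,cs,-1,c,1)
    a=(slice(80,380),slice(150,450)) if cam=="scene" else (slice(80,400),slice(180,420))
    cv2.imwrite(f'pics/{cam}_m.png',cv2.resize(im[a][:,:,::-1],None,fx=1.9,fy=1.8,interpolation=0))
print(manip.read_state()['time_s'])
E
python3 m.py
```

```text
scene roll 0 0.88 [224.2, 263.7] 995
scene roll 1 0.86 [263.2, 312.0] 1103
scene roll 2 0.67 [194.8, 294.0] 1088
scene roll 3 0.66 [254.8, 225.7] 844
scene spindle 0 0.72 [261.9, 332.7] 864
scene spindle 1 0.56 [309.9, 272.3] 431
scene cradle 0 0.85 [364.9, 146.4] 747
scene end_board 0 0.79 [372.7, 149.9] 3411
scene end_board 1 0.26 [308.7, 273.2] 350
side roll 0 0.9 [257.5, 332.4] 1405
side roll 1 0.87 [261.0, 380.4] 1548
side roll 2 0.59 [340.3, 339.5] 1442
side roll 3 0.59 [227.3, 273.6] 1282
side spindle 0 0.87 [310.7, 281.4] 560
side spindle 1 0.84 [335.9, 360.6] 1225
side cradle 0 0.84 [252.8, 138.9] 1121
side cradle 1 0.46 [434.1, 296.2] 5364
side end_board 0 0.6 [254.8, 133.1] 4813
0.65
```

View pics/scene_m.png

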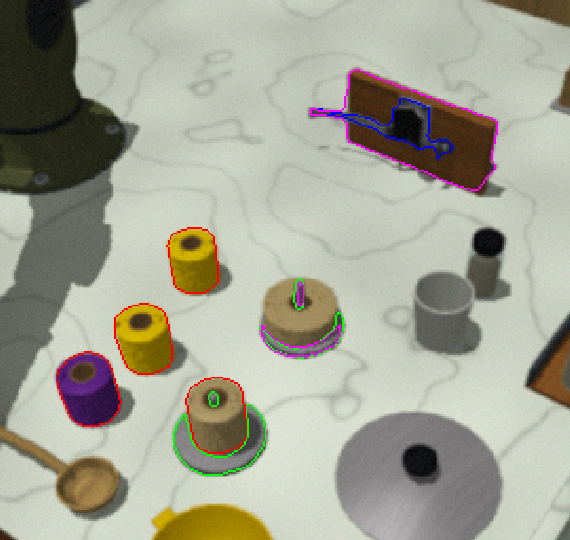

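View pics/side_m.png

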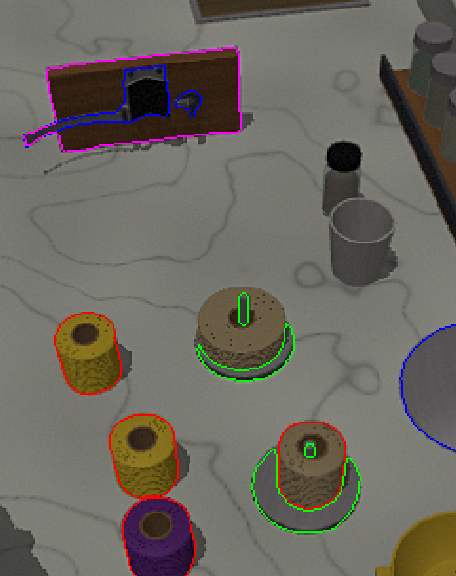

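The crops show the twine-coloured tall roll on a spindle at scene (263,312) / side (340,339). The others are:
- flat natural roll, scene (308,253)
- purple look-alike, scene (195,294)
- yellow look-alikes, scene (224,264) and (255,226)

I choose the tall natural one. The board is at scene (373,150).

```bash
cat >> h.py <<'E'
def proj(P,cam,s=None):
    m=imaging.camera_model(cam); P=np.atleast_2d(P)
    if 'extrinsics' in m: E=np.array(m['extrinsics'])
    else:
        T=np.eye(4);T[:3,:3]=s['tool_rot'];T[:3,3]=s['tcp_pos']; E=np.linalg.inv(T@np.array(m['T_tool_cam']))
    c=(P@E[:3,:3].T+E[:3,3])*[1,-1,-1]
    return cv2.projectPoints(c.reshape(-1,1,3),np.zeros(3),np.zeros(3),np.array(m['K']),np.array(m['dist'],float))[0].reshape(-1,2)
t=np.linspace(0,2*np.pi,60)
def cyl(x,y,r,z0,z1): return np.vstack([np.c_[x+r*np.cos(t),y+r*np.sin(t),0*t+z] for z in(z0,z1)])
def hull(P,cam,s=None,S=4):
    im=np.zeros((480*S,640*S),np.uint8); h=cv2.convexHull(((proj(P,cam,s)+.5)*S-.5).astype(np.float32))
    cv2.fillPoly(im,[np.round(h).astype(int)],1); return cv2.resize(im.astype(np.float32),(640,480),interpolation=cv2.INTER_AREA)
def board(x,y,a):
    # cradle origin x,y, push direction angle a
    c,s_=np.cos(a),np.sin(a)
    return np.array([[x+c*u-s_*v,y+s_*u+c*v,z] for u in(.047,.067) for v in BV for z in(0,.13)])
BV=(-.115,.115)
E
cat > f.py <<'E'
from h import *
from scipy.optimize import minimize
L=lambda n:np.load(n+'.npy').astype(np.float32)
R={'scene':L('scene_roll_1'),'side':L('side_roll_2')}
F={c:np.maximum(R[c],L(c+'_spindle_'+('0' if c=='scene' else '1'))) for c in R}
def one(cams):
    f=lambda p:sum(np.abs(hull(cyl(p[0],p[1],.031,.012,.082),c)-R[c]).sum() for c in cams)
    g=lambda p:sum(np.abs(np.maximum(hull(cyl(p[0],p[1],.052,0,.012),c),hull(cyl(p[0],p[1],.031,.012,.082),c))-F[c]).sum() for c in cams)
    for n,k in(('roll',f),('foot',g)):
        r=minimize(k,p0,method='Nelder-Mead',options=dict(initial_simplex=[p0,p0+[.02,0],p0+[0,.02]],xatol=1e-4)); print(cams,n,r.x.round(4),r.fun)
# init from side pixel on plane z=.047
def ray(px,cam,z):
    f=lambda p:np.sum((proj([p[0],p[1],z],cam)[0]-px)**2)
    return minimize(f,[.5,0],method='Nelder-Mead',options=dict(xatol=1e-5,fatol=1e-3,maxiter=1000)).x
p0=ray([340.3,339.5],'side',.047); print(p0, ray([263.2,312],'scene',.047))
for cs in(('scene','side'),('scene',),('side',)): one(cs)
B={}
for c in R:
    b=L(c+'_end_board_0').astype(np.uint8); b=cv2.morphologyEx(b,cv2.MORPH_OPEN,np.ones((15,15))); B[c]=b.astype(np.float32)
q=ray([252.8,138.9],'side',.08); print('cr',q,ray([364.9,146.4],'scene',.08))
for cs in(('scene','side'),('scene',),('side',)):
  best=None
  for a0 in np.radians([0,30,60,90,120]):
    i0=np.array([q[0]-.03*np.cos(a0),q[1]-.03*np.sin(a0),a0])
    f=lambda p:sum(np.abs(hull(board(*p),c,S=3)-B[c]).sum() for c in cs)
    r=minimize(f,i0,method='Nelder-Mead',options=dict(initial_simplex=[i0,i0+[.03,0,0],i0+[0,.03,0],i0+[0,0,.3]],xatol=1e-4,maxiter=300))
    if best is None or r.fun<best.fun: best=r
  print(cs,best.x.round(4),np.degrees(best.x[2]),best.fun)
E
python3 f.py
```

```text
[ 0.56498798 -0.28461655] [ 0.57055556 -0.28231287]
('scene', 'side') roll [ 0.5707 -0.2805] 254.9375
('scene', 'side') foot [ 0.5684 -0.2798] 335.125
('scene',) roll [ 0.5686 -0.2782] 100.5
('scene',) foot [ 0.5683 -0.2783] 145.6875
('side',) roll [ 0.5705 -0.2818] 117.5625
('side',) foot [ 0.5686 -0.282 ] 141.1875
cr [0.4803962  0.23621939] [0.47798185 0.26767785]
('scene', 'side') [0.4908 0.2093 1.557 ] 89.21023802340736 466.77777099609375
('scene',) [ 0.49    0.3251 -1.5856] -90.84832632529444 265.2221984863281Traceback (most recent call last):
  File "f.py", line 26, in <module>
    r=minimize(f,i0,method='Nelder-Mead',options=dict(initial_simplex=[i0,i0+[.03,0,0],i0+[0,.03,0],i0+[0,0,.3]],xatol=1e-4,maxiter=300))
    res = _minimize_neldermead(fun, x0, args, callback, bounds=bounds,
                               **options)
    fxcc = func(xcc)
    fx = function(np.copy(x), *(wrapper_args + args))
  File "f.py", line 25, in <lambda>
    f=lambda p:sum(np.abs(hull(board(*p),c,S=3)-B[c]).sum() for c in cs)
               ~~~^^^^^^^^^^^^^^^^^^^^^^^^^^^^^^^^^^^^^^^^^^^^^^^^^^^^^^
  File "f.py", line 25, in <genexpr>
    f=lambda p:sum(np.abs(hull(board(*p),c,S=3)-B[c]).sum() for c in cs)
                          ~~~~^^^^^^^^^^^^^^^^^
  File "h.py", line 15, in hull
    im=np.zeros((480*S,640*S),np.uint8); h=cv2.convexHull(((proj(P,cam,s)+.5)*S-.5).astype(np.float32))
                                                            ~~~~^^^^^^^^^
  File "h.py", line 6, in proj
    m=imaging.camera_model(cam); P=np.atleast_2d(P)
ValueError: time passes only in moves, steps and waits
```

```bash
python3 - <<'E'
from station import imaging
import pickle,numpy as np
pickle.dump({n:{k:np.array(v) for k,v in imaging.camera_model(n).items()} for n in("scene","side","wrist")},open('cam.pkl','wb'))
E
sed -i 's/m=imaging.camera_model(cam)/m=CM[cam]/; 2a import pickle,os\nCM=pickle.load(open("cam.pkl","rb"))' h.py
sed -i '/^for cs in.*one(cs)/d; s/\[0,30,60,90,120\]/[70,90,110]/' f.py; python3 f.py
```

```text
[ 0.56498798 -0.28461655] [ 0.57055556 -0.28231287]
cr [0.4803962  0.23621939] [0.47798185 0.26767785]
('scene', 'side') [0.4895 0.2106 1.541 ] 88.29209716353331 473.66668701171875
('scene',) [0.4885 0.2117 1.5609] 89.4307228246115 264.4444274902344
('side',) [0.4893 0.2093 1.5369] 88.05834064342969 182.33334350585938
```

{"method": "step_arm", "body": {"series": [[0, [2, 2, 1], 0.1], [0, [6, 5.5, 2], 0.25], [0, [10.5, 9.5, 3], 0.42], [0, [15, 13.5, 3], 0.6], [0, [19.5, 17.5, 3], 0.76], [0, [24, 21.5, 3], 0.92], [0, [28.5, 25.5, 3], 1.08], [0, [32.6, 29.5, 3], 1.157]], "newtons": 60}}

```text
time_s: 1.65
tcp_pos: [0.5706, -0.2795, 0.2614]
tool_rot: [[-0.011, 0.0, 1.0], [-1.0, -0.0, -0.011], [0.0, -1.0, 0.0]]
wrist_force: [0.8, -0.6, -0.2]
width: 0.0855
```

```bash
python3 - <<'E'
from h import *
import pickle
s=manip.read_state(); im=grab('wrist','w1.png'); pickle.dump(s,open('s1.pkl','wb'))
for q in('roll','spindle'):
    for i,r in enumerate(models.masks_of(q,'wrist')[:4]): print(q,r['score'],r['xy'],r['pixels'].sum()); np.save(f'w1_{q}_{i}.npy',r['pixels'])
im=im.copy()
for P,c in((cyl(.5695,-.28,.031,.012,.082),(255,0,0)),(cyl(.5695,-.28,.052,0,.012),(0,255,0)),(cyl(.5695,-.28,.006,.082,.088),(0,0,255))):
    for p in proj(P,'wrist',s): cv2.circle(im,tuple(int(round(v)) for v in p),1,c,-1)
cv2.imwrite('pics/w1o.png',im[:,:,::-1])
E
```

```text
roll 0.9 [179.5, 243.4] 4288
roll 0.88 [162.8, 154.3] 4905
roll 0.86 [116.0, 15.0] 3333
roll 0.73 [326.0, 204.8] 3683
spindle 0.87 [311.7, 43.7] 1342
spindle 0.63 [311.3, 167.3] 3513
```

View pics/w1o.png

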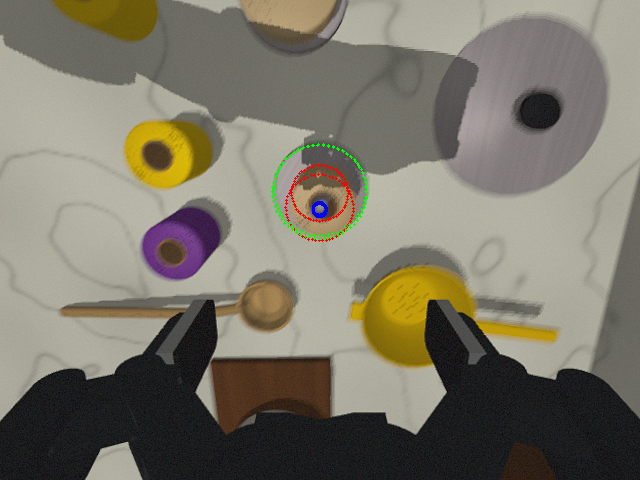

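The wrist view shows the natural roll at (320,208), with the projected outlines of foot, roll and rod tip lying right on it. The purple look-alike at (180,243) is well clear of the fingers.

```bash
python3 - <<'E'
from h import *
import pickle
from scipy.optimize import minimize
s=pickle.load(open('s1.pkl','rb'))
M=np.load('w1_roll_3.npy').astype(np.float32); F=np.load('w1_spindle_1.npy').astype(np.float32)
p0=np.array([.5695,-.28])
f=lambda p:np.abs(hull(cyl(p[0],p[1],.031,.012,.082),'wrist',s)-M).sum()
g=lambda p:np.abs(np.maximum(hull(cyl(p[0],p[1],.052,0,.012),'wrist',s),hull(cyl(p[0],p[1],.031,.012,.082),'wrist',s))-np.maximum(M,F)).sum()
for k in(f,g):
    r=minimize(k,p0,method='Nelder-Mead',options=dict(initial_simplex=[p0,p0+[.02,0],p0+[0,.02]],xatol=1e-4)); print(r.x.round(4),r.fun)
print(s['tcp_pos'])
E
```

```text
[ 0.5709 -0.2799] 320.125
[ 0.5686 -0.2791] 164.0
[ 0.57058273 -0.27946392  0.26137093]
```

{"method": "step_arm", "body": {"series": [[0, [0, 0, -4], 0], [0, [0, 0, -8], 0], [0, [0, 0, -12], 0], [0, [0, 0, -15], 0], [0, [0, 0, -17.5], 0], [0, [0, 0, -19.8], 0], [0, [0, 0, -21.6], 0], [0, [0, 0, -22], 0]]}}

```text
time_s: 2.8
tcp_pos: [0.5705, -0.2773, 0.0401]
tool_rot: [[-0.008, -0.001, 1.0], [-1.0, 0.002, -0.008], [-0.002, -1.0, -0.001]]
wrist_force: [-0.3, 0.6, 0.4]
width: 0.0857
```

{"method": "step_arm", "body": {"series": [[0.1, [0, 0, 0], 0], [0.2, [0, 0, 0], 0], [0.3, [0, 0, 0], 0], [0.4, [0, 0, 0], 0], [0.5, [0, 0, 0], 0], [0.5, [0, 0, 0], 0]], "newtons": 60}}

```text
time_s: 3.55
tcp_pos: [0.571, -0.2777, 0.0414]
tool_rot: [[-0.009, 0.001, 1.0], [-1.0, 0.001, -0.009], [-0.001, -1.0, 0.001]]
wrist_force: [-0.6, -0.1, 6.1]
width: 0.0616
```

{"method": "step_arm", "body": {"series": [[0.5, [0, 0, 0.5], 0], [0.5, [0, 0, 2], 0], [0.5, [0, 0, 4], 0], [0.5, [0, 0, 6.5], 0], [0.5, [0, 0, 9], 0], [0.5, [0, 0, 12], 0], [0.5, [0, 0, 15], 0], [0.5, [0, 0, 16], 0]]}}

```text
time_s: 4.55
tcp_pos: [0.5719, -0.2776, 0.2041]
tool_rot: [[-0.008, 0.004, 1.0], [-1.0, -0.0, -0.008], [0.0, -1.0, 0.004]]
wrist_force: [0.5, 0.1, -2.7]
width: 0.0617
```

```bash
python3 - <<'E'
from h import *
s=manip.read_state(); print(s['tcp_pos'],s['wrist_force'],s['width'])
a=grab('scene','s2.png');b=grab('side','d2.png')
cv2.imwrite('pics/c2.png',np.hstack([cv2.resize(a[100:380,150:450],(380,355)),cv2.resize(b[80:380,180:420],(380,355))])[:,:,::-1])
grab('wrist','w2.png')
E
```

```text
[ 0.57194071 -0.27762329  0.20407455] [ 0.5301195   0.05790894 -2.67667904] 0.06165000384354235
```

View pics/c2.png

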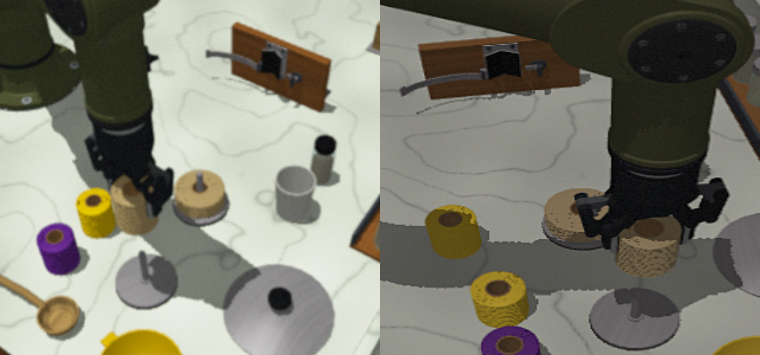

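View pics/w2.png

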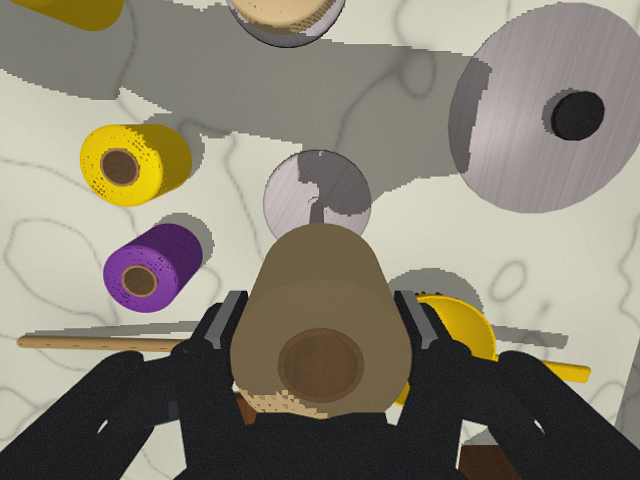

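```bash
cat > g.py <<'E'
from h import *
import sys
from scipy.optimize import minimize
tag=sys.argv[1]
s=manip.read_state(); T=np.array(s['tcp_pos'])
ms={}
for c in('wrist','scene','side'):
    im=imaging.get_image(c)
    for i,r in enumerate(models.masks_of('roll',c)[:6]):
        print(c,i,round(r['score'],2),np.round(r['xy']),r['pixels'].sum(),'proj',proj(T+[0,0,.005],c,s).round()[0])
        np.save(f'{tag}_{c}_{i}.npy',r['pixels'])
import pickle; pickle.dump(s,open(tag+'.pkl','wb'))
E
python3 g.py a
```

```text
wrist 0 0.8 [134. 166.] 7600 proj [320. 308.]
wrist 1 0.78 [85.  7.] 2205 proj [320. 308.]
wrist 2 0.71 [ 95. 344.] 1972 proj [320. 308.]
wrist 3 0.68 [317. 333.] 27144 proj [320. 308.]
wrist 4 0.57 [156. 266.] 6286 proj [320. 308.]
scene 0 0.71 [223. 264.] 1002 proj [257. 261.]
scene 1 0.66 [193. 296.] 1122 proj [257. 261.]
scene 2 0.62 [252. 266.] 1069 proj [257. 261.]
side 0 0.88 [227. 273.] 1302 proj [347. 285.]
side 1 0.85 [257. 334.] 1414 proj [347. 285.]
side 2 0.79 [261. 378.] 1523 proj [347. 285.]
```

```bash
python3 - <<'E'
from h import *
import pickle
from scipy.optimize import minimize
s=pickle.load(open('a.pkl','rb')); T=np.array(s['tcp_pos'])
M=np.load('a_wrist_3.npy').astype(np.float32)
ys,xs=np.nonzero(M); print(xs.min(),xs.max(),ys.min(),ys.max())
# use only the part above row 400, cols 225..420
W=np.zeros_like(M); W[200:395,200:440]=1
def f(p): return (W*np.abs(hull(cyl(p[0],p[1],.031,p[2]-.035,p[2]+.035),'wrist',s,S=2)-M)).sum()
p0=T+[0,0,.0056]
r=minimize(f,p0,method='Nelder-Mead',options=dict(initial_simplex=[p0,p0+[.01,0,0],p0+[0,.01,0],p0+[0,0,.01]],xatol=1e-4)); print((r.x-T).round(4),r.fun,f(p0))
im=cv2.imread('pics/w2.png')
for p in (p0,r.x):
  for q in proj(cyl(p[0],p[1],.031,p[2]-.035,p[2]+.035),'wrist',s): cv2.circle(im,tuple(int(v) for v in q),1,(0,0,255) if p is p0 else (0,255,0),-1)
cv2.imwrite('pics/w2o.png',im)
E
```

```text
229 411 223 418
[ 0.     -0.0031  0.0029] 280.25 1441.0
```

View pics/w2o.png

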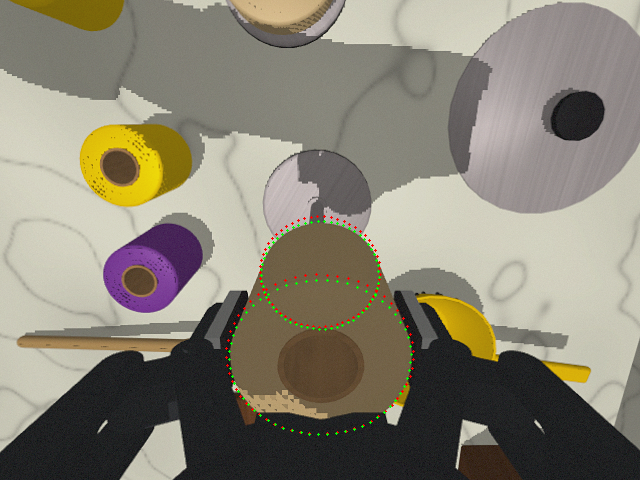

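{"method": "step_arm", "body": {"series": [[0.5, [-0.3, 1.5, 0], 0], [0.5, [-1, 5, 0], 0], [0.5, [-2, 9.5, 0], 0], [0.5, [-3, 14, 0], 0], [0.5, [-4, 18.5, 0], 0], [0.5, [-5, 23, 0], 0], [0.5, [-5.6, 26, 0], 0], [0.5, [-6, 28, 0], 0]]}}

```text
time_s: 6.0
tcp_pos: [0.5095, 0.0054, 0.2007]
tool_rot: [[-0.005, -0.001, 1.0], [-1.0, 0.002, -0.005], [-0.002, -1.0, -0.001]]
wrist_force: [-0.7, 0.1, -2.3]
width: 0.0617
```

{"method": "step_arm", "body": {"series": [[0.5, [-0.3, 1.5, 0], 0], [0.5, [-0.7, 4, 0], 0], [0.5, [-1.2, 6.5, 0], 0], [0.5, [-1.7, 9, 0], 0], [0.5, [-2, 11, 0], 0], [0.5, [-2.2, 12, 0], 0], [0.5, [-2.2, 12, 0], 0]]}}

```text
time_s: 6.88
tcp_pos: [0.4872, 0.1259, 0.2007]
tool_rot: [[-0.004, -0.001, 1.0], [-1.0, 0.002, -0.004], [-0.002, -1.0, -0.001]]
wrist_force: [0.7, -0.2, -1.2]
width: 0.0616
```

```bash
python3 - <<'E'
from h import *
import pickle
s=manip.read_state(); print(s['time_s'],s['tcp_pos'],s['tool_rot'],s['wrist_force'],s['joint_pos'])
im=grab('wrist','w3.png'); pickle.dump(s,open('b.pkl','wb'))
a=grab('scene','s3.png');b=grab('side','d3.png')
cv2.imwrite('pics/c3.png',np.hstack([cv2.resize(a[60:260,250:450],(390,390)),cv2.resize(b[50:250,160:360],(390,390))])[:,:,::-1])
o=im.copy()
for x,y,a in((.4895,.2106,1.541),(.4895,.2106,1.561)):
  for q in proj(board(x,y,a),'wrist',s): cv2.circle(o,tuple(int(v) for v in q),3,(255,0,0) if a<1.55 else (0,255,0),1)
cv2.imwrite('pics/w3o.png',o[:,:,::-1])
E
```

```text
6.875 [0.48723674 0.12589627 0.20066066] [[-4.16430479e-03 -6.81703244e-04  9.99991097e-01]
 [-9.99988457e-01  2.39974850e-03 -4.16265786e-03]
 [-2.39688944e-03 -9.99996888e-01 -6.91688659e-04]] [ 0.71296875 -0.20317664 -1.18666857] [  8.98452372  22.71273661 -36.94783367 106.4560527   16.06795492
  56.08775319 -35.13044409]
```

View pics/w3o.png

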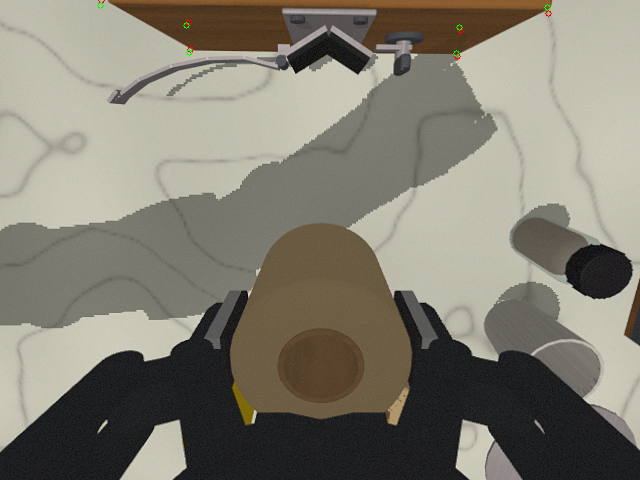

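View pics/c3.png

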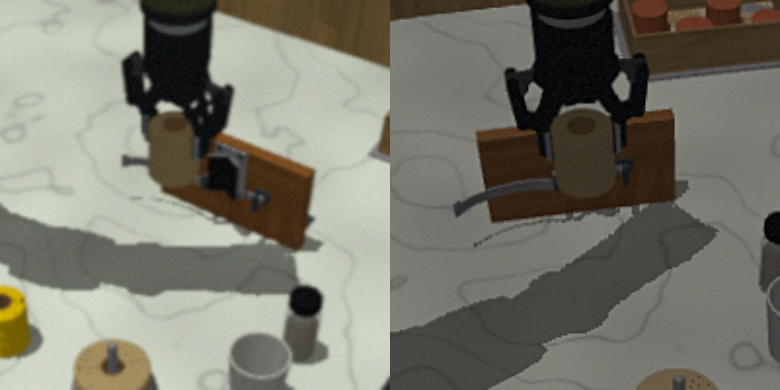

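The wrist view shows the board along the top edge, the V valley near (328,28), the strap on the left and the latch at (403,50). The predicted board corners sit close to the real ones. I'll refine from a zoom.

```bash
python3 - <<'E'
import cv2
im=cv2.imread('pics/w3.png'); a=im[0:110,90:340]; b=im[0:110,320:570]
z=lambda k:cv2.resize(k,(750,297) if 1 else 0,interpolation=cv2.INTER_NEAREST)
import numpy as np
cv2.imwrite('pics/w3z.png',np.vstack([cv2.resize(a,None,fx=3,fy=2.7,interpolation=0),cv2.resize(b,None,fx=3,fy=2.7,interpolation=0)]))
E
```

```text
(no output)
```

View pics/w3z.png

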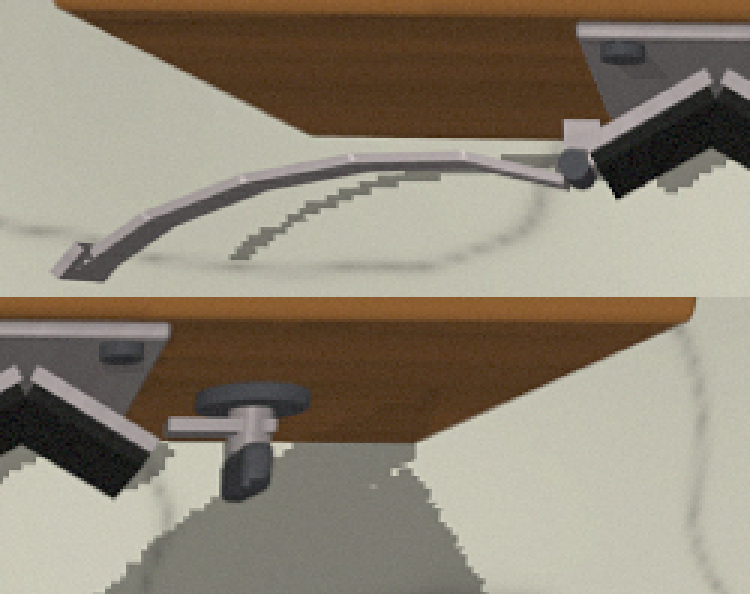

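```bash
python3 - <<'E'
from h import *
import pickle
from scipy.optimize import least_squares
s=pickle.load(open('b.pkl','rb'))
loc=np.array([[.047,.115,0],[.047,-.115,0],[.047,.115,.13],[.047,-.115,.13]])
px=np.array([[194,49.6],[458.3,54.1],[111.7,3.3],[548.3,9.3]])
V=np.array([[.0225,.023,.118],[.0225,-.023,.118],[.036,0,.118]]); pv=np.array([[287.7,57.4],[373.3,53.7],[328.5,26.5]])
def W(l,p):
    c,q=np.cos(p[2]),np.sin(p[2]); return np.c_[p[0]+c*l[:,0]-q*l[:,1],p[1]+q*l[:,0]+c*l[:,1],l[:,2]]
for n,l,k in(('board',loc,px),('bottom',loc[:2],px[:2]),('top',loc[2:],px[2:]),('V',V,pv),('all',np.vstack([loc,V]),np.vstack([px,pv]))):
    r=least_squares(lambda p:(proj(W(l,p),'wrist',s)-k).ravel(),[.49,.21,1.55]); print(n,r.x.round(4),np.degrees(r.x[2]).round(2),np.abs(r.fun).max().round(2))
E
```

```text
board [0.4921 0.2106 1.5526] 88.96 5.35
bottom [0.4919 0.2113 1.5503] 88.83 1.63
top [0.4922 0.2104 1.5534] 89.0 5.16
V [0.4941 0.2151 1.6092] 92.2 2.53
all [0.4924 0.2127 1.5541] 89.04 6.38
```

{"method": "step_arm", "body": {"series": [[0.5, [0.2, 0, -1.5], -0.014], [0.5, [0.5, 0, -4], -0.014], [0.5, [0.5, 0, -6.5], -0.014], [0.5, [0.5, 0, -9], -0.014], [0.5, [0.5, 0, -10.7], -0.014], [0.5, [0.5, 0, -11.5], -0.014], [0.5, [0.5, 0, -11.5], -0.014]]}}

```text
time_s: 7.9
tcp_pos: [0.4924, 0.124, 0.0848]
tool_rot: [[-0.021, -0.002, 1.0], [-1.0, 0.002, -0.021], [-0.002, -1.0, -0.002]]
wrist_force: [-0.6, -0.8, -1.7]
width: 0.0614
```

```bash
python3 g.py c; python3 - <<'E'
from h import *
s=manip.read_state(); print(s['time_s'],s['tcp_pos'],s['wrist_force'],s['wrist_torque'])
grab('wrist','w4.png'); a=grab('scene','s4.png');b=grab('side','d4.png')
cv2.imwrite('pics/c4.png',np.hstack([cv2.resize(a[60:260,250:450],(390,390)),cv2.resize(b[50:250,160:360],(390,390))])[:,:,::-1])
E
```

```text
wrist 0 0.91 [319. 334.] 26808 proj [320. 308.]
wrist 1 0.67 [175. 471.] 174 proj [320. 308.]
scene 0 0.95 [252. 221.] 843 proj [340. 175.]
scene 1 0.92 [338. 176.] 722 proj [340. 175.]
scene 2 0.57 [224. 264.] 951 proj [340. 175.]
side 0 0.89 [228. 277.] 1216 proj [265. 169.]
side 1 0.62 [264. 380.] 1465 proj [265. 169.]
8.2 [0.49304814 0.12443041 0.08608853] [ 0.2368826   0.88551269 -1.85608867] [ 0.04213971 -0.01549814 -0.03106676]
```

View pics/c4.png

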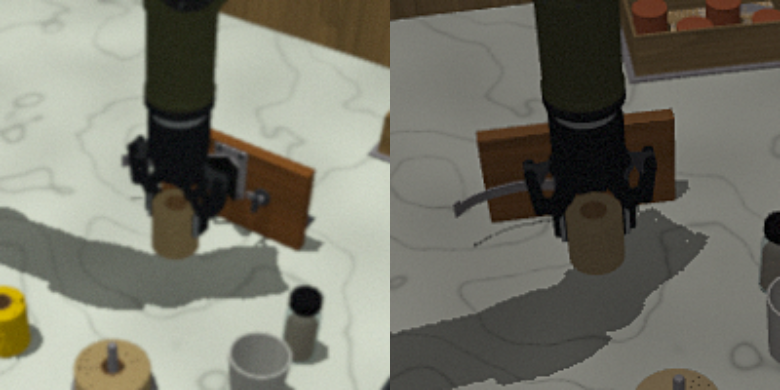

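View pics/w4.png

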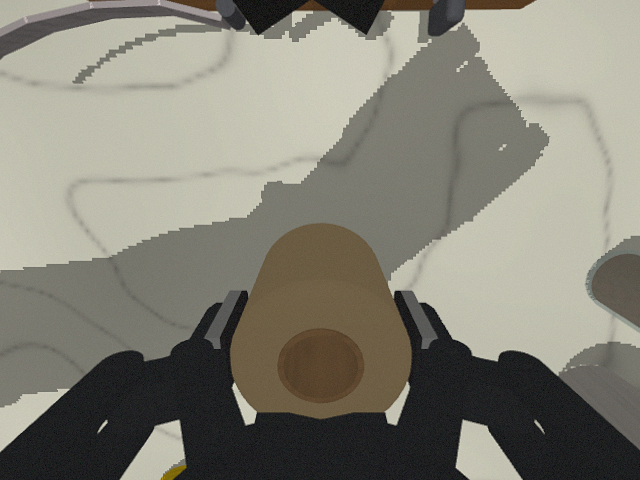

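```bash
python3 - <<'E'
from h import *
T=np.array([.4930,.1244,.0857])
for cam,f in(('scene','s4'),('side','d4')):
    im=cv2.imread(f'pics/{f}.png')
    crops=[]
    for dz in(.0015,.0035,.0055,.0075):
        o=cv2.resize(im,None,fx=4,fy=4,interpolation=cv2.INTER_CUBIC)
        P=cyl(T[0],T[1]-.003,.031,T[2]+dz-.035,T[2]+dz+.035)
        h=cv2.convexHull(((proj(P,cam)+.5)*4-.5).astype(np.float32)).astype(int)
        cv2.polylines(o,[h],True,(0,0,255),1)
        u,v=(proj(T,cam)[0]*4).astype(int); crops.append(o[v-90:v+110,u-90:u+90])
    cv2.imwrite(f'pics/z_{cam}.png',np.hstack(crops))
a=cv2.imread('pics/z_scene.png');b=cv2.imread('pics/z_side.png');cv2.imwrite('pics/z.png',np.vstack([a,b]))
E
```

```text
(no output)
```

View pics/z.png

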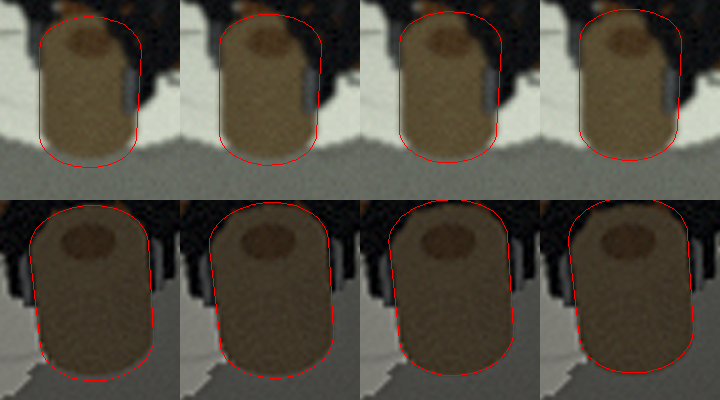

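{"method": "step_arm", "body": {"series": [[0.5, [0, 1, -0.1], 0], [0.5, [0, 3, -0.1], 0], [0.5, [0, 5, -0.1], 0], [0.5, [0, 6.5, -0.1], 0], [0.5, [0, 7.2, -0.1], 0], [0.5, [0, 7.5, -0.1], 0], [0.5, [0, 7.5, -0.1], 0]]}}

```text
time_s: 9.22
tcp_pos: [0.4928, 0.199, 0.0848]
tool_rot: [[-0.021, -0.0, 1.0], [-1.0, 0.001, -0.021], [-0.001, -1.0, -0.0]]
wrist_force: [-0.9, -0.6, -1.0]
width: 0.0616
```

```bash
python3 - <<'E'
from h import *
s=manip.read_state(); print(s['time_s'],s['tcp_pos'],s['wrist_force'],s['wrist_torque'])
grab('wrist','w5.png'); a=grab('scene','s5.png');b=grab('side','d5.png')
cv2.imwrite('pics/c5.png',np.hstack([cv2.resize(a[80:230,290:440],(390,390)),cv2.resize(b[70:220,180:330],(390,390))])[:,:,::-1])
s=manip.read_state(); print(s['time_s'],s['tcp_pos'],s['wrist_force'],s['wrist_torque'])
E
```

```text
9.225 [0.49283517 0.19895736 0.08475011] [-0.93548711 -0.58893166 -0.99717765] [ 0.00184148 -0.00909692  0.01087451]
9.375 [0.4929331  0.19862877 0.08479084] [ 0.15181689  0.22807474 -1.28156373] [-0.01289946  0.04833025  0.00774644]
```

View pics/c5.png

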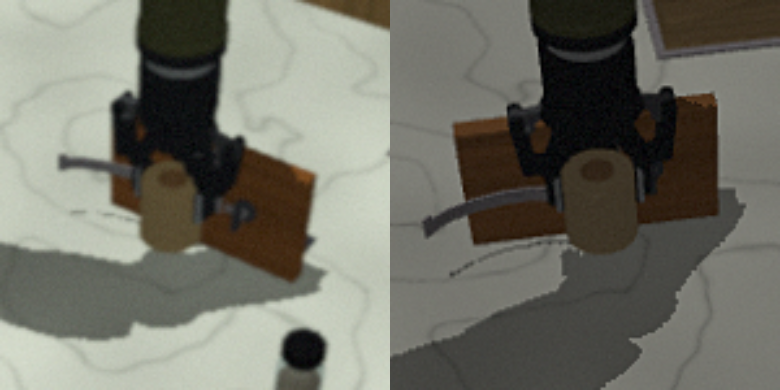

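View pics/w5.png

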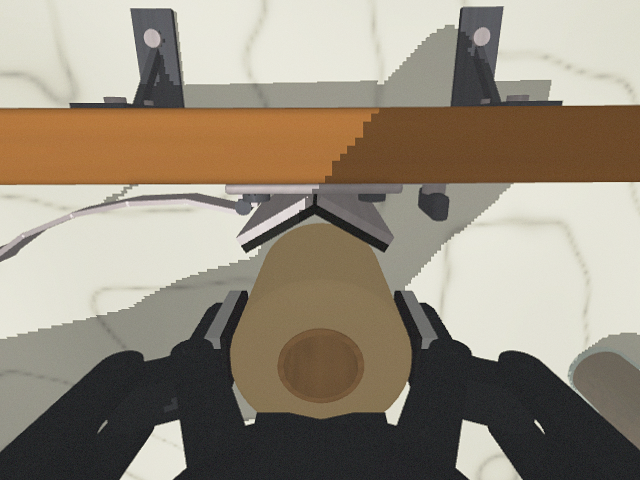

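The V's centre sits about 5 px (1.8 mm) left of the roll axis, and the board edge is parallel to the jaws. I'll shift x by −1.8 mm and close in gently.

{"method": "step_arm", "body": {"series": [[0.5, [-0.1, 0.2, 0], 0], [0.5, [-0.18, 0.4, 0], 0], [0.5, [-0.18, 0.6, 0], 0], [0.5, [-0.18, 0.8, 0], 0], [0.5, [-0.18, 0.9, 0], 0], [0.5, [-0.18, 1.0, 0], 0], [0.5, [-0.18, 1.0, 0], 0]]}}

```text
time_s: 10.25
tcp_pos: [0.4911, 0.2087, 0.0848]
tool_rot: [[-0.022, -0.0, 1.0], [-1.0, 0.001, -0.022], [-0.001, -1.0, -0.0]]
wrist_force: [0.3, -0.1, -1.8]
width: 0.0618
```

```bash
python3 - <<'E'
from h import *
im=grab('wrist','w6.png')
s=manip.read_state(); print(s['time_s'],s['tcp_pos'],s['wrist_force'],s['wrist_torque'])
cv2.imwrite('pics/w6z.png',cv2.resize(im[150:350,200:440],None,fx=3,fy=3,interpolation=2)[:,:,::-1])
E
```

```text
10.3 [0.49113525 0.20861528 0.08477718] [ 0.51565872 -0.19181014 -2.46949629] [ 0.00648869 -0.03694842 -0.01744664]
```

View pics/w6z.png

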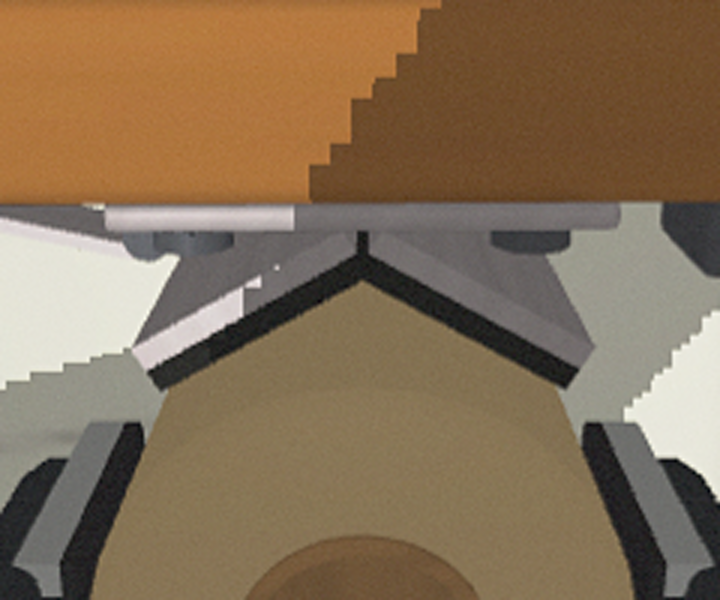

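{"method": "step_arm", "body": {"series": [[0.5, [0, 0.05, 0], 0], [0.5, [0, 0.1, 0], 0], [0.5, [0, 0.15, 0], 0], [0.5, [0, 0.2, 0], 0], [0.5, [0, 0.25, 0], 0], [0.5, [0, 0.3, 0], 0], [0.5, [0, 0.3, 0], 0]]}}

```text
time_s: 11.18
tcp_pos: [0.4911, 0.2117, 0.0848]
tool_rot: [[-0.022, -0.0, 1.0], [-1.0, 0.001, -0.022], [-0.001, -1.0, -0.0]]
wrist_force: [0.6, 0.1, -1.6]
width: 0.0612
```

{"method": "step_arm", "body": {"series": [[0.5, [0, 0.04, 0], 0], [0.5, [0, 0.08, 0], 0], [0.5, [0, 0.12, 0], 0], [0.5, [0, 0.16, 0], 0], [0.5, [0, 0.2, 0], 0], [0.5, [0, 0.2, 0], 0]]}}

```text
time_s: 11.92
tcp_pos: [0.4911, 0.2135, 0.0847]
tool_rot: [[-0.022, -0.0, 1.0], [-1.0, 0.001, -0.022], [-0.001, -1.0, -0.0]]
wrist_force: [-0.5, -1.4, -2.7]
width: 0.0614
```

Possibly a first touch, so I go on in small steps.

{"method": "step_arm", "body": {"series": [[0.5, [0, 0.03, 0], 0], [0.5, [0, 0.06, 0], 0], [0.5, [0, 0.08, 0], 0], [0.5, [0, 0.1, 0], 0], [0.5, [0, 0.1, 0], 0]]}}

```text
time_s: 12.55
tcp_pos: [0.491, 0.2136, 0.0847]
tool_rot: [[-0.022, -0.001, 1.0], [-1.0, -0.0, -0.022], [0.0, -1.0, -0.001]]
wrist_force: [-0.3, -5.0, 0.6]
width: 0.0618
```

{"method": "step_arm", "body": {"series": [[0.5, [0, 0.1, 0], 0], [0.5, [0, 0.13, 0], 0], [0.5, [0, 0.16, 0], 0], [0.5, [0, 0.2, 0], 0], [0.5, [0, 0.2, 0], 0], [0.5, [0, 0.2, 0], 0]]}}

```text
time_s: 13.3
tcp_pos: [0.491, 0.2136, 0.0846]
tool_rot: [[-0.024, -0.001, 1.0], [-1.0, -0.003, -0.024], [0.003, -1.0, -0.001]]
wrist_force: [-0.0, -8.1, 3.3]
width: 0.0612
```

```bash
python3 - <<'E'
from h import *
for i in range(8):
    s=manip.read_state(); print(round(s['time_s'],3),np.round(s['tcp_pos'],4),np.round(s['wrist_force'],2),np.round(s['wrist_torque'],2))
    imaging.get_image('wrist')
E
```

```text
13.3 [0.491  0.2136 0.0846] [-0.03 -8.06  3.29] [-1.49  0.14  0.07]
13.35 [0.4909 0.2136 0.0846] [-0.38 -7.66  2.77] [-1.54  0.15  0.09]
13.4 [0.491  0.2136 0.0846] [-0.6  -7.12  2.31] [-1.56  0.17  0.06]
13.45 [0.491  0.2136 0.0846] [-0.83 -9.21  2.32] [-1.53  0.16  0.09]
13.5 [0.491  0.2136 0.0846] [ 0.04 -8.05  2.52] [-1.52  0.13  0.08]
13.55 [0.491  0.2136 0.0846] [-1.57 -9.01  2.94] [-1.51  0.15  0.03]
13.6 [0.491  0.2136 0.0846] [-0.83 -8.46  2.99] [-1.56  0.14  0.09]
13.65 [0.491  0.2136 0.0846] [-0.56 -7.91  2.6 ] [-1.55  0.21  0.09]
```

{"method": "step_arm", "body": {"series": [[0.5, [0, 0.2, 0.02], 0], [0.5, [0, 0.22, 0.04], 0], [0.5, [0, 0.24, 0.05], 0], [0.5, [0, 0.24, 0.05], 0], [0.5, [0, 0.24, 0.05], 0], [0.5, [0, 0.24, 0.05], 0]]}}

```text
time_s: 14.45
tcp_pos: [0.4909, 0.2135, 0.0847]
tool_rot: [[-0.025, -0.002, 1.0], [-1.0, -0.007, -0.025], [0.007, -1.0, -0.002]]
wrist_force: [0.8, -9.5, -0.0]
width: 0.0615
```

```bash
python3 - <<'E'
from h import *
F=[]
for i in range(6):
    s=manip.read_state(); F.append(s['wrist_force']); grab(('wrist','scene','side')[i%3],f'{"wsd"[i%3]}7.png')
print(s['time_s'],s['tcp_pos'],s['tool_rot'],np.mean(F,0),s['width'],s['wrist_torque'])
a=cv2.imread('pics/s7.png');b=cv2.imread('pics/d7.png')
cv2.imwrite('pics/c7.png',np.hstack([cv2.resize(a[80:230,290:440],(390,390)),cv2.resize(b[70:220,180:330],(390,390))]))
E
```

```text
14.7 [0.49087913 0.21352422 0.08472747] [[-0.02493825 -0.00239304  0.99968613]
 [-0.99966618 -0.00669633 -0.02495378]
 [ 0.00675394 -0.99997472 -0.00222524]] [ 3.72036473e-01 -8.99276576e+00 -1.95463607e-03] 0.061290354442094214 [-1.64855158 -0.05853924  0.09904917]
```

View pics/c7.png

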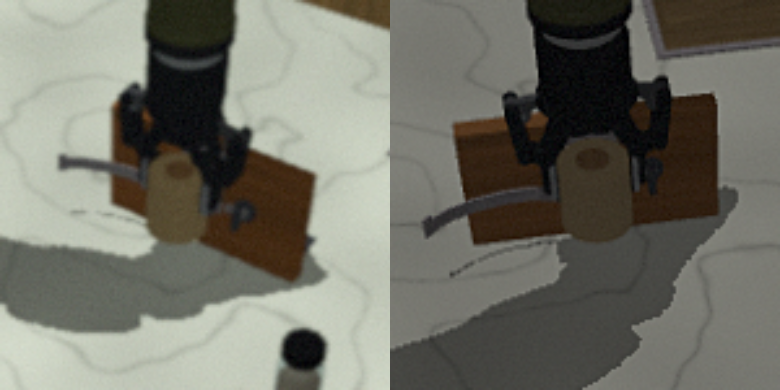

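View pics/w7.png

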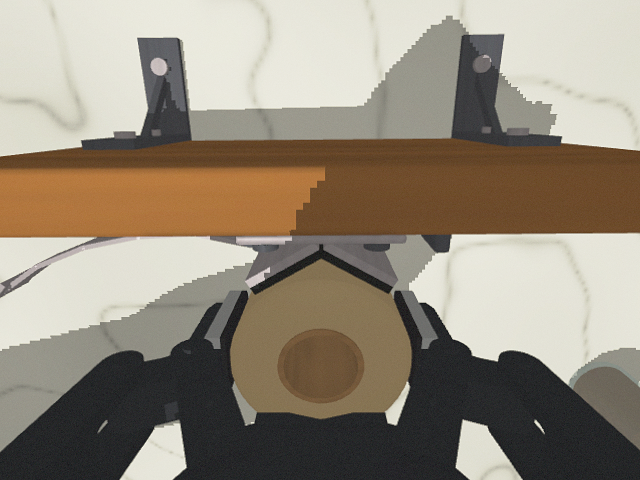

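View pics/s7.png

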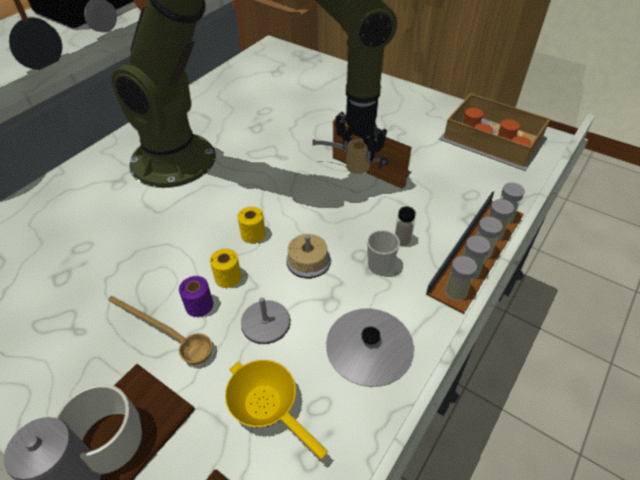

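Seen from the wrist, the roll is centred in the V with both faces touching. The scene view shows the spindle at (265,322) and the bystanders unmoved. I'll check that the force holds over about a second without changing the target.

```bash
python3 - <<'E'
from h import *
F=[]
for i in range(24):
    imaging.get_image('scene'); s=manip.read_state(); F.append(s['wrist_force'])
F=np.array(F);print(s['time_s'],s['tcp_pos'].round(4) if hasattr(s['tcp_pos'],'round') else s['tcp_pos'],F[:8].mean(0).round(2),F[8:16].mean(0).round(2),F[16:].mean(0).round(2),s['width'],np.round(s['tool_rot'],4)[:,1])
T=np.array(s['tcp_pos']); b=cv2.imread('pics/d7.png')
a=cv2.imread('pics/s7.png'); out=[]
for cam,im in(('scene',a),('side',b)):
    for z in(.085,.09,.095):
        o=cv2.resize(im,None,fx=4,fy=4,interpolation=2)
        h=cv2.convexHull(((proj(cyl(T[0],T[1]-.003,.031,z-.035,z+.035),cam)+.5)*4-.5).astype(np.float32)).astype(int)
        cv2.polylines(o,[h],True,(0,0,255),1); u,v=(proj(T,cam)[0]*4).astype(int); out.append(o[v-90:v+110,u-65:u+65])
cv2.imwrite('pics/z7.png',np.hstack(out))
E
```

```text
15.95 [0.4909 0.2135 0.0847] [-0.31 -8.96 -0.09] [-0.08 -9.36 -0.21] [-0.1  -9.11 -0.22] 0.06189745866570145 [-0.0024 -0.0067 -1.    ]
```

View pics/z7.png

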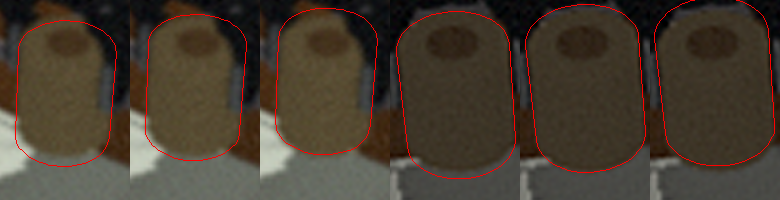

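```bash
python3 -c "
from station import manip
print(manip.close_job())"
```

```text
the job is handed in; nothing more can be done
None
```

I took the tall natural-twine roll by its upper half with a 60 N grip and lifted it straight up off its spindle. I then pressed it into the V cradle and handed the job in at about 16 s, with the arm still gripping and pushing.

**Push:** my last readings were about 9.1 N into the cradle, slightly under the 10 N asked for. It stayed steady for over a second, with almost no sideways or vertical force.

**Height:** the roll's centre is at about 90 mm. The lift gave 90 mm, and the outlines in the scene and side views gave 90–92 mm. An earlier wrist-camera fit put the roll about 3 mm lower in the grip, and I gave it less weight.

**Squareness:** the roll is centred in the V, touching both faces. The push tilts the tool by about 0.4° (lower end away from the board), which I left alone because each extra correction was adding to it.

**Surroundings:** in the last scene picture both spindles and the other things on the shelf were where they started. By my calculation the fingertips are about 11 mm above the strap and latch; I did not measure that gap directly.

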